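# Seat a profile template on the lathe's locating pin

### The job

Set the plywood profile template up for copy turning: pick it up by its bar handle, lay it gently on the green carrier with its straight edge along the fence, and slide it lightly along the fence until its hole finds the pin and it drops down flat on the steel bed. The pin has been clamped somewhere along its slot, so find it by feel and do not force the template against the pin, the fence or the bed. Let go of the template when it lies home, and leave the jar, the rule and the gouge where they are.

Things in the scene. Friction and masses are not known exactly. Their poses are not given: they have to be found in the camera images.
- template: Loose template: pale plywood board 8 mm thick, 215 mm long along its y, straight edge at x = -35 mm, wavy edge at x = +35 to +50 mm; 0.2 to 0.35 kg. Starts flat on the bench. Origin: middle of the board's underside. Axes: x from the straight edge towards the wavy edge, y along the board towards the hole, z up.
- template_grip (a point): Dark wooden bar handle standing on the middle of the template: 46 mm along x, 18 mm thick along y, its top 42 mm and its foot 8 mm above the board's underside. This point is in its middle, 30 mm above the underside. Axes as template.
- template_hole (a point): Centre of the template's round through hole, 15 mm in diameter, at the board's underside: at x = 0, y = +50 mm, z = 0 of the template, so 35 mm from the straight edge and 57.5 mm from the nearest short end. Axes as template.
- carrier: Fixed green casting, 130 x 310 mm, with a flat steel bed 120 mm (x) by 300 mm (y), 40 mm above the bench. Origin: middle of its underside. Axes: x away from the fence, y along the fence, z up. Fence: green bar on the -x side, 300 mm long, 24 mm higher than the bed, its face at x = -48 mm. The template goes on with its axes the same way round as these.
- pin_line (a point): Point on the bed's surface, mid-way along the range of the pin: at x = -12.7, y = +45, z = 40 mm of the carrier, 35.3 mm from the fence's face. The brass pin (12 mm in diameter, 10 mm tall, chamfered 1.5 mm) is clamped in the dark slot at x = 0 and anywhere from y = -25 to +25 mm of this point: its place is not measured. Axes as carrier.
- wax_jar_mid (a point): Loose amber jar with a steel cap, 60 mm in diameter, 55 mm tall; its middle. Leave it.
- rule_mid (a point): Loose white folded rule, 32 x 120 x 16 mm (long along its y), lying on the bench; its middle. Leave it.
- gouge_mid (a point): Loose turning gouge, 300 mm long along its y, about 23 mm high, lying on the bench; its brass ferrule near the middle. Leave it.
Not all that is in view belongs to the job. There is more than one size of the template; the job needs the middle-sized.

How it is judged:
By the outcome, as a careful person would: the job done as asked, in the order asked, and still so for the second after the job is handed in, with the robot touching nothing.
It also fails if it takes over 51 s, if anything falls off the work surface, if the arm or the gripper's body presses on something with over 40 N, if the wrist force passes 120 N, or if a joint passes its speed limit or range.

### The arm

A 6-joint arm with a two-finger parallel gripper is mounted at the origin on the work surface. World frame = base frame: x ahead of the robot, y to its left, z up, the work surface at z = 0. Lengths are in m, angles in degrees, forces in N, time in s.
With the tool pointing down it reaches from about 0.375 to 0.9 m from the base axis. Payload 3.1 kg.
Tool frame: the origin (TCP) lies at the very end of the fingers, on their centre line; the grasp point (between the pads) lies 19 mm behind it; z points along the fingers, y is the direction in which the jaws open and shut (so a half turn about z gives the same grasp; the last joint's range is limited). The gripper opens to 87 mm and grips with 3 to 60 N. Pads are 19 mm wide; open, the fingers measure 117 mm over their backs; the gripper's body (75 mm by 190 mm) begins 51 mm behind the grasp point.
Start: joints at [-81.446, 30.224, 82.088, -0, 67.689, -10.227], TCP at [0.201, -0.592, 0.223] pointing down, gripper open.
Joint ranges: [-176.69, 176.69], [-43.24, 126.21], [12.49, 139.97], [-82, 262], [0, 151.66], [-163.58, 163.58]. Speed limits (degrees/s): [159.86, 159.86, 180, 180, 180, 180].

### API

Orientations are given as a 3x3 rotation matrix whose columns are the frame's x, y, z axes.
In Python, from rig import read_state, capture, hand_in gives the robot as it stands. The module is installed in compiled form; this text tells all that it offers.
- The arm moves only by the tool send_rows, never from a script. Its argument "moves" is one flat list of numbers, 7 for each row, row after row: the turn, a rotation vector about the world's x, y, z in degrees, then the shift along the world's x, y, z in cm, then the gripper's target within -1 to 1 (fully open at 1, half-way at 0, shut at -1). In form: [rx, ry, rz, tx, ty, tz, hand, rx, ry, rz, tx, ty, tz, hand, ...]. A call has 1 to 20 rows; each row shifts and turns the commanded pose from where the row before left it; what a row does not reach is not made up. A row lasts 1/10 s, in which the tool goes at most 50 mm and 8.59 degrees, less where a joint would pass 70% of its speed; a pose out of reach is approached as far as the arm can. A call with a gripper value outside its range is refused whole. The fingers move at their own pace and stop on an object; the grip force is fixed at half the most. Time passes only in rows, so rows that do not move let the fingers close. It gives the time, the measured TCP pose, the force and the opening at its end, in the units of the state.
- read_state(): the state, without advancing time (a new reading comes with each control period).
- capture(name): name is "scene" or "top" or "wrist"; returns a dict with "pixels" (384x512x3 uint8, red, green, blue), "vertical_fov" (degrees; the focal length in pixels is half the picture's height over the tangent of half this angle, whatever the lens; pixels are square), "cx", "cy" (the principal point, pixels), "rvec" (rotation vector, rad) and "tvec" (3), from world to camera coordinates, as OpenCV has them. Camera axes: x right, y down, z forward; pixel columns grow to the right and rows downward; lengths in m; the calibration is good to about 2 mm. A picture is of the moment at which its call begins. There is no depth.
- hand_in(): hands the job in, once; it reports no verdict.
The state is a dict: "time_s": time; "joint_positions": joint angles; "qvel": joint speeds; "tau": joint torques, N m; "position": TCP position; "tcp_rot": TCP orientation; "force": force on the tool from outside, world axes, zero at the start; "moment": the same for the moment, N m; "opening": opening from 0.0 (shut) to 1.0 (fully open).
Only numpy, scipy, OpenCV 4.12 (cv2) and the standard library are available. Lean on these libraries where they do the work, as an engineer would, in place of code of your own. Each camera call takes 0.05 s, during which the arm holds its last target.

## Working session

There is one attempt and no reset: what is moved stays moved. The work goes in short steps, Python scripts to look and compute and a tool call to move; the robot and the scene stay as the last step left them, time stands still between calls to the robot, and variables do not carry over. Pictures are saved under pics/ and viewed, and the job is handed in when it is done.

Besides the shell and the picture viewer there is one more tool, called after "Emit:" by a JSON object that holds its "method" and its "body", one argument or row to a line. send_rows: Moves the arm, as the interface text tells. Its arguments: {"type":"object","properties":{"moves":{"type":"array","items":{"type":"number"}}},"required":["moves"]}

```bash
mkdir -p pics
cat > h.py <<'E'
import numpy as np, cv2
from rig import read_state, capture, hand_in
def cam(n,save=None):
    c=capture(n); 
    if save: cv2.imwrite('pics/'+save,c['pixels'][:,:,::-1])
    return c
def K(c):
    f=c['pixels'].shape[0]/2/np.tan(np.radians(c['vertical_fov'])/2)
    return np.array([[f,0,c['cx']],[0,f,c['cy']],[0,0,1]])
def ray(c,uv,z):
    R=cv2.Rodrigues(np.array(c['rvec'],float))[0];t=np.array(c['tvec'],float).ravel()
    o=-R.T@t
    uv=np.atleast_2d(uv).astype(float)
    d=np.c_[uv,np.ones(len(uv))]@np.linalg.inv(K(c)).T@R
    return o+d*((z-o[2])/d[:,2])[:,None]
def proj(c,P):
    return cv2.projectPoints(np.atleast_2d(P).astype(float),np.array(c['rvec'],float),np.array(c['tvec'],float),K(c),None)[0][:,0]
E
python3 - <<'E'
from h import *
import pickle
d={}
for n in ('scene','top','wrist'):
    d[n]=cam(n,n+'0.png'); c=d[n]; print(n,c['vertical_fov'],c['cx'],c['cy'],ray(c,[256,192],0), (-cv2.Rodrigues(np.array(c['rvec']))[0].T@np.array(c['tvec'])).ravel())
pickle.dump(d,open('d0.pkl','wb'))
print(read_state())
E
```

```text
scene 43.088374288340816 259.1769224608417 187.80349090828992 [[ 0.48777398 -0.13786938  0.        ]] [0.91521202 0.6268595  1.1979835 ]
top 51.65874382729099 257.9107959625088 193.35524487131033 [[ 0.49294642 -0.08021946  0.        ]] [ 0.42767003 -0.10410057  1.13007388]
wrist 66.43986293146375 256.60775813356986 194.42459293628605 [[ 0.17260268 -0.59914673  0.        ]] [ 0.2714535  -0.56715238  0.38366448]
{'time_s': 0.15, 'joint_positions': array([-8.14466023e+01,  3.02683295e+01,  8.21390286e+01, -1.98257391e-03,
        6.76894396e+01, -1.02264267e+01]), 'qvel': array([ 0.04940023, -0.13100317, -0.15477727, -0.01141329, -0.05855143,
       -0.04893511]), 'tau': array([ 2.44265439e-04, -4.40430129e+01, -1.76842457e+01,  6.34102640e-02,
        5.52599668e-02, -8.86295402e-05]), 'position': array([ 0.20115061, -0.59115502,  0.22178203]), 'tcp_rot': array([[ 9.46758481e-01,  3.21944558e-01, -2.82927670e-04],
       [ 3.21944570e-01, -9.46757054e-01,  1.66588429e-03],
       [ 2.68458613e-04, -1.66827710e-03, -9.99998572e-01]]), 'force': array([ 0.05447897, -0.22011452,  0.03591626]), 'moment': array([ 0.01321077,  0.01788515, -0.07916081]), 'opening': 0.9968959164193655}
```

View pics/scene0.png

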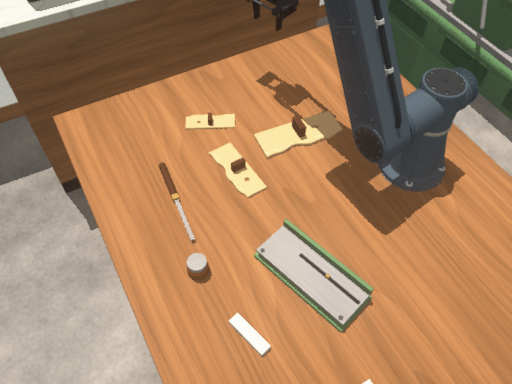

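View pics/top0.png

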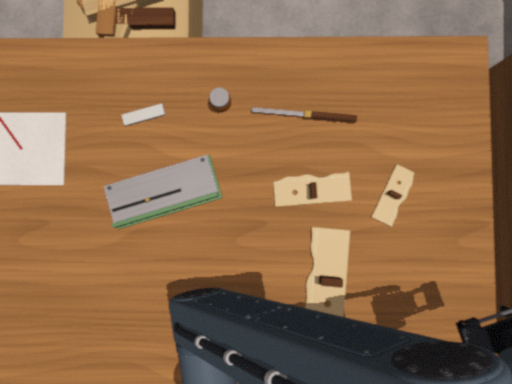

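View pics/wrist0.png

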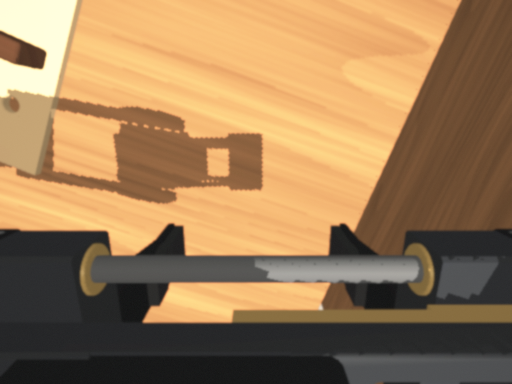

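The top view shows three boards. The one at (312,189) is about 77 px long, roughly 215 mm, with its hole to the left (+y), its straight edge down (-x), and its bar handle near (312,190). The carrier is at (162,190) with the fence on its lower side, and the brass pin is visible near (149,199). Next I'll measure these.

```bash
cat > m.py <<'E'
from h import *
import pickle
d=pickle.load(open('d0.pkl','rb'))
for n,roi_t,roi_c in (('top',(265,165,360,212),(95,150,225,232)),('scene',(205,140,270,200),(250,218,375,330))):
    c=d[n]; im=c['pixels']; hsv=cv2.cvtColor(im,cv2.COLOR_RGB2HSV)
    def mask(roi,f):
        m=np.zeros(im.shape[:2],np.uint8);x0,y0,x1,y1=roi
        m[y0:y1,x0:x1]=f(hsv[y0:y1,x0:x1].astype(int),im[y0:y1,x0:x1].astype(int))*255
        k,l,s,_=cv2.connectedComponentsWithStats(m); 
        i=1+np.argmax(s[1:,4]); return (l==i).astype(np.uint8)
    x,y=(312,178) if n=='top' else (225,160)
    print(n,'board hsv',hsv[y,x], 'wood',hsv[230,260])
    mt=mask(roi_t,lambda h,r:(h[...,2]>200)&(h[...,1]<120))
    ct=max(cv2.findContours(mt,0,cv2.CHAIN_APPROX_NONE)[0],key=cv2.contourArea)
    P=ray(c,ct[:,0],.008)[:,:2]
    r=cv2.minAreaRect((P*1000).astype(np.float32)); print('template rect mm',r)
    # hole & handle holes
    x0,y0,x1,y1=roi_t
    fill=cv2.drawContours(np.zeros_like(mt),[ct],-1,1,-1)
    inn=(fill>0)&(mt==0)
    k,l,s,ce=cv2.connectedComponentsWithStats(inn.astype(np.uint8))
    for i in range(1,k):
        if s[i,4]>5: print('inner',s[i],ce[i],ray(c,ce[i],.008)[0],ray(c,ce[i],.0)[0],ray(c,ce[i],.042)[0])
    mb=mask(roi_c,lambda h,r:(h[...,1]<40)&(h[...,2]>90))
    cb=max(cv2.findContours(mb,0,cv2.CHAIN_APPROX_NONE)[0],key=cv2.contourArea)
    r=cv2.minAreaRect((ray(c,cb[:,0],.04)[:,:2]*1000).astype(np.float32)); print('bed rect',r,'\n',cv2.boxPoints(r))
    cv2.imwrite(f'pics/{n}_carr.png',cv2.resize(im[roi_c[1]:roi_c[3],roi_c[0]:roi_c[2],::-1],None,fx=5,fy=5,interpolation=cv2.INTER_CUBIC))
    cv2.imwrite(f'pics/{n}_temp.png',cv2.resize(im[roi_t[1]:roi_t[3],roi_t[0]:roi_t[2],::-1],None,fx=8,fy=8,interpolation=cv2.INTER_CUBIC))
E
python3 m.py
```

```text
top board hsv [ 18  80 221] wood [ 15 154 157]
template rect mm ((502.62713623046875, -239.16342163085938), (80.12077331542969, 213.63552856445312), 4.687279224395752)
inner [306 182  12  18 200] [311.44  190.635] [ 0.4965716  -0.23721121  0.008     ] [ 0.49706284 -0.23816024  0.        ] [ 0.49448381 -0.23317782  0.042     ]
inner [292 189   6   6  28] [294.5        191.78571429] [ 0.49324475 -0.18935664  0.008     ] [ 0.49371227 -0.18996449  0.        ] [ 0.49125777 -0.18677329  0.042     ]
bed rect ((500.2852478027344, 183.09176635742188), (105.49064636230469, 299.372314453125), 16.969707489013672) 
 [[406.14816  310.8659  ]
 [493.5248    24.528496]
 [594.42236   55.317627]
 [507.0457   341.65503 ]]
scene board hsv [ 23  81 251] wood [ 13 142 199]
template rect mm ((502.3907470703125, -241.1801300048828), (83.39364624023438, 217.09664916992188), 4.790517807006836)
inner [245 178   4   3  11] [246.36363636 178.90909091] [ 0.49296435 -0.19087456  0.008     ] [ 0.49012567 -0.19637201  0.        ] [ 0.50502874 -0.1675104   0.042     ]
bed rect ((499.20703125, 184.61199951171875), (111.79838562011719, 300.5229797363281), 16.854278564453125) 
 [[402.1424   312.21173 ]
 [489.27557   24.597614]
 [596.27167   57.012268]
 [509.1385   344.62637 ]]
```

View pics/top_carr.png

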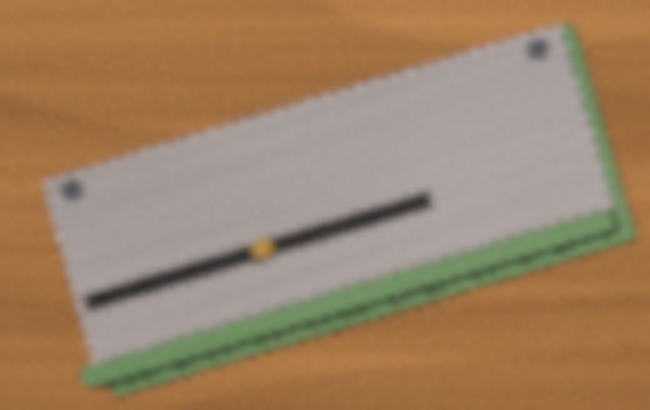

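View pics/scene_carr.png

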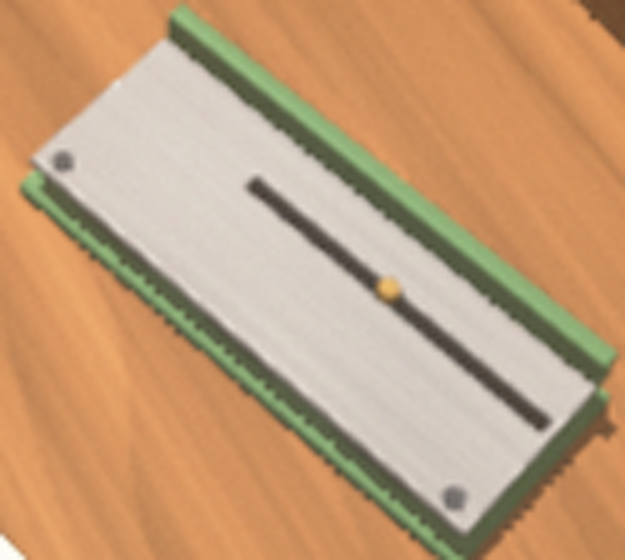

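View pics/top_temp.png

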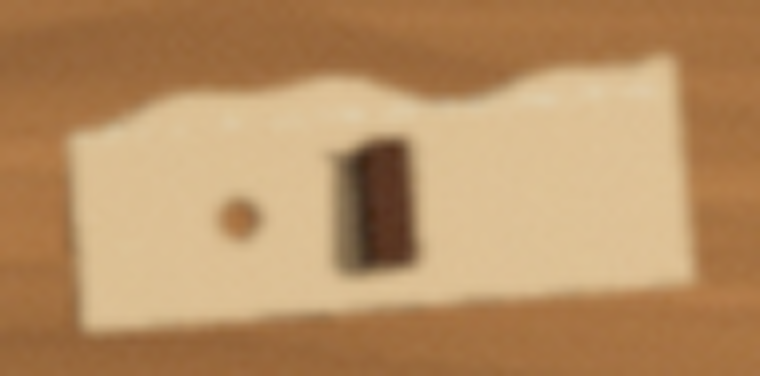

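```bash
cat > m2.py <<'E'
from h import *
import pickle
d=pickle.load(open('d0.pkl','rb'))
def cc(u,v,roi): return [(u+.5)/5-.5+roi[0],(v+.5)/5-.5+roi[1]]
for n,roi in (('top',(95,150,225,232)),('scene',(250,218,375,330))):
    c=d[n]; im=c['pixels'];x0,y0,x1,y1=roi
    hsv=cv2.cvtColor(im,cv2.COLOR_RGB2HSV).astype(int)
    sub=np.zeros(im.shape[:2],bool);sub[y0:y1,x0:x1]=1
    bed=(sub&(hsv[...,1]<40)&(hsv[...,2]>90)).astype(np.uint8)
    hull=cv2.convexHull(max(cv2.findContours(bed,0,cv2.CHAIN_APPROX_NONE)[0],key=cv2.contourArea))
    ins=cv2.erode(cv2.drawContours(np.zeros_like(bed),[hull],-1,1,-1),np.ones((5,5)))>0
    brass=ins&(hsv[...,1]>90)&(hsv[...,2]>110)
    v,u=np.nonzero(brass); print(n,'pin px',u.mean(),v.mean(),len(u),'world',ray(c,[u.mean(),v.mean()],.05)[0])
    slot=ins&(hsv[...,2]<80)
    k,l,s,ce=cv2.connectedComponentsWithStats(slot.astype(np.uint8))
    v,u=np.nonzero(slot); P=ray(c,np.c_[u,v],.04)[:,:2]
    # keep slot pts near line via PCA (drop the screws)
    q=np.r_[[ (np.median(P,0))]]
    keep=np.linalg.norm(P-q,axis=1)<.1; 
    L=cv2.fitLine(P[keep].astype(np.float32),cv2.DIST_HUBER,0,.005,.001).ravel(); 
    w=L[:2]*np.sign(L[1]); nrm=np.array([w[1],-w[0]])
    keep=abs((P-L[2:])@nrm)<.008
    t=(P[keep]-L[2:])@w
    print(' slot yaw',np.degrees(np.arctan2(-w[0],w[1])),'pt',L[2:],'ends',L[2:]+w*t.min(),L[2:]+w*t.max())
    g=sub&(hsv[...,0]>40)&(hsv[...,0]<80)&(hsv[...,1]>60)&(hsv[...,2]>110)
    v,u=np.nonzero(g); 
    # far bed edge and fence
    hp=ray(c,hull[:,0],.04)[:,:2]; e=(hp-L[2:])@nrm; y=(hp-L[2:])@w
    print(' bed x range rel slot mm',1e3*e.min(),1e3*e.max(),' y range',1e3*y.min(),1e3*y.max(), 'bed mid y pt', L[2:]+w*(y.min()+y.max())/2)
    gp=ray(c,np.c_[u,v],.064)[:,:2]; e=(gp-L[2:])@nrm
    print(' green at z64 rel slot mm pct',1e3*np.percentile(e,[1,10,50,90,99]))
E
python3 m2.py
```

```text
top pin px 147.11764705882354 199.41176470588235 17 world [0.46931644 0.21679468 0.05      ]
 slot yaw 16.925064 pt [0.46696147 0.22793385] ends [0.49620612 0.13182954] [0.44074391 0.3140905 ]
 bed x range rel slot mm -33.94747856754923 71.64739715381367  y range -202.29240011213128 97.09877057539937 bed mid y pt [0.4822735 0.1776152]
 green at z64 rel slot mm pct [-54.48379136 -52.9983001  -43.96449411 -37.99684671  44.72645312]
scene pin px 327.0 275.63157894736844 19 world [0.47142619 0.21783679 0.05      ]
 slot yaw 17.345827 pt [0.45923194 0.25485578] ends [0.48478477 0.17304564] [0.44295639 0.30696372]
 bed x range rel slot mm -38.99587962057164 73.65110873788053  y range -229.12159767883804 71.40725365518739 bed mid y pt [0.4827423  0.17958483]
 green at z64 rel slot mm pct [-47.01009735 -45.05824788 -37.64822781  95.7755143   97.56144809]
```

Emit:
{"method": "send_rows", "body": {
  "moves": [0,0,-0.5,0.8,1.0,0,1,0,0,-0.9,1.6,1.9,-0.2,1,0,0,-0.9,1.9,2.2,-0.4,1,0,0,-0.9,1.9,2.2,-0.4,1,0,0,-0.9,1.9,2.2,-0.4,1,0,0,-0.9,1.9,2.2,-0.4,1,0,0,-0.9,1.9,2.2,-0.4,1,0,0,-0.9,1.9,2.2,-0.4,1,0,0,-0.9,1.9,2.2,-0.4,1,0,0,-0.9,1.9,2.2,-0.4,1,0,0,-0.9,1.9,2.2,-0.4,1,0,0,-0.9,1.9,2.2,-0.4,1,0,0,-0.9,1.9,2.2,-0.4,1,0,0,-0.9,1.9,2.2,-0.4,1,0,0,-0.9,1.9,2.2,-0.4,1,0,0,-0.9,1.6,2.0,-0.4,1,0,0,0,0.9,1.7,0,1,0,0,0,0,0,0,1,0,0,0,0,0,0,1]
}}

```text
time_s: 2.05
position: [0.4971, -0.2389, 0.1646]
tcp_rot: [[0.996, 0.085, -0.0], [0.085, -0.996, -0.0], [-0.0, 0.0, -1.0]]
force: [0.1, 0.1, 0.1]
opening: 1.0
```

Run:
```python
from h import *
import pickle
c=cam('wrist','wrist1.png'); pickle.dump(c,open('w1.pkl','wb'))
s=read_state(); print(s['time_s'],s['position'],s['tcp_rot'],s['force'])
print(proj(c,[[.4973,-.24,.042],[.4932,-.19,.008]]))
```

```text
2.1 [ 0.49699625 -0.2396174   0.16462313] [[ 9.96490919e-01  8.37006284e-02 -2.29692342e-04]
 [ 8.37005688e-02 -9.96490917e-01 -2.57998785e-04]
 [-2.50480993e-04  2.37868067e-04 -9.99999940e-01]] [-0.58689032 -0.30539738  0.89651884]
[[258.08693833 189.07112676]
 [212.91615464 181.25176486]]
```

View pics/wrist1.png

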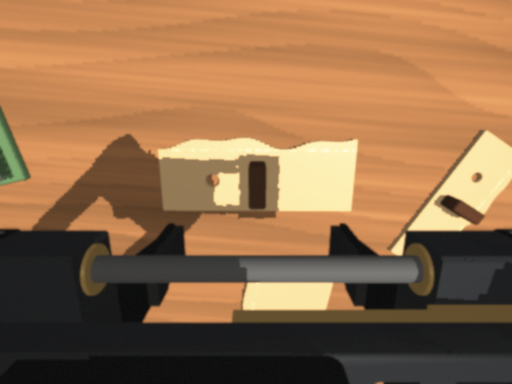

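The wrist view has the handle centre at about (257,186) and the hole at (213,180), within 3 px of the predictions. I'll refine yaw and position from this picture.

Run:
```python
from h import *
import pickle
c=pickle.load(open('w1.pkl','rb')); im=c['pixels']; hsv=cv2.cvtColor(im,cv2.COLOR_RGB2HSV).astype(int)
# board mask: low saturation relative to bench
m=np.zeros(im.shape[:2],np.uint8)
m[130:222,150:365]=((hsv[...,1]<125))[130:222,150:365]
pts=[];
for u in range(170,350):
    v=np.nonzero(m[:,u])[0]
    if len(v): pts.append((u,v.max()+.5))
pts=np.array(pts,float); P=ray(c,pts,.008)[:,:2]
L=cv2.fitLine(P.astype(np.float32),cv2.DIST_HUBER,0,.001,.001).ravel(); w=L[:2]*np.sign(L[1])
print('yaw',np.degrees(np.arctan2(-w[0],w[1])),L)
nrm=np.array([w[1],-w[0]]); e=(P-L[2:])@nrm; print('resid mm',1e3*e.std(),1e3*abs(e).max())
h=np.zeros_like(m);h[150:215,235:285]=(hsv[...,2]<75)[150:215,235:285]
k,l,s,ce=cv2.connectedComponentsWithStats(h);i=1+np.argmax(s[1:,4]);print(s[i],ce[i]);H=ray(c,ce[i],.042)[0];print('handle',H,'dist to straight edge',1e3*((H[:2]-L[2:])@nrm))
hp=ray(c,[213.3,180.2],.008)[0];print('hole',hp,(hp[:2]-L[2:])@nrm)
```

```text
yaw 4.349578 [ 0.07584156 -0.9971199   0.46300846 -0.2466069 ]
resid mm 0.32418404146642354 0.8161682783530733
[249 162  17  47 729] [256.69272977 184.79423868]
handle [ 0.50157957 -0.23823435  0.042     ] dist to straight edge 39.0950101434376
hole [ 0.49443665 -0.1903726   0.008     ] 0.03560257156342747
```

Emit:
{"method": "send_rows", "body": {
  "moves": [0,0,0,0,0,-0.8,1,0,0,-0.3,0.1,0,-1.6,1,0,0,0,0,0,-2.2,1,0,0,0,0,0,-2.2,1,0,0,0,0,0,-2.2,1,0,0,0,0,0,-2,1,0,0,0,0,0,-1.6,1,0,0,0,0,0,-1.2,1,0,0,0,0,0,-0.8,1,0,0,0,0,0,-0.4,1,0,0,0,0,0,0,1,0,0,0,0,0,0,1]
}}

```text
time_s: 3.3
position: [0.4986, -0.24, 0.015]
tcp_rot: [[0.997, 0.078, 0.001], [0.078, -0.997, -0.001], [0.001, 0.001, -1.0]]
force: [-0.3, 0.0, -0.3]
opening: 0.999
```

Run:
```python
from h import *
s=read_state(); print(s['time_s'],s['position'],s['force'])
```

```text
3.3 [ 0.49858769 -0.23997501  0.01501157] [-0.26345316  0.04771254 -0.29211963]
```

Close.

Emit:
{"method": "send_rows", "body": {
  "moves": [0,0,0,0,0,0,0.3,0,0,0,0,0,0,-0.2,0,0,0,0,0,0,-0.6,0,0,0,0,0,0,-1,0,0,0,0,0,0,-1,0,0,0,0,0,0,-1,0,0,0,0,0,0,-1,0,0,0,0,0,0,-1,0,0,0,0,0,0,-1,0,0,0,0,0,0,-1]
}}

```text
time_s: 4.3
position: [0.4982, -0.2396, 0.0145]
tcp_rot: [[0.997, 0.078, -0.0], [0.078, -0.997, 0.0], [-0.0, -0.0, -1.0]]
force: [-0.7, 1.2, -0.3]
opening: 0.204
```

Emit:
{"method": "send_rows", "body": {
  "moves": [0,0,0,0,0,0.3,-1,0,0,0,0,0,0.6,-1,0,0,0,0,0,1.0,-1,0,0,0,0,0,1.4,-1,0,0,0,0,0,1.6,-1,0,0,0,0,0,1.6,-1,0,0,0,0,0,1.4,-1,0,0,0,0,0,1.1,-1,0,0,0,0,0,0.8,-1,0,0,0,0,0,0.4,-1,0,0,0,0,0,0,-1,0,0,0,0,0,0,-1]
}}

```text
time_s: 5.5
position: [0.4979, -0.2395, 0.1162]
tcp_rot: [[0.997, 0.078, -0.001], [0.078, -0.997, 0.001], [-0.001, -0.001, -1.0]]
force: [0.8, 0.5, -3.2]
opening: 0.205
```

Emit:
{"method": "send_rows", "body": {
  "moves": [0,0,0,0,0.5,0,-1,0,0,0.4,0,1.0,0,-1,0,0,0.7,0,1.6,0,-1,0,0,0.8,0,2.2,0,-1,0,0,0.8,0,2.5,0,-1,0,0,0.9,0,2.7,0,-1,0,0,0.9,0,2.7,0,-1,0,0,0.9,0,2.7,0,-1,0,0,0.9,0,2.7,0,-1,0,0,0.9,0,2.7,0,-1,0,0,0.9,0,2.7,0,-1,0,0,0.9,0,2.7,0,-1,0,0,0.8,0,2.7,0,-1,0,0,0.8,0,2.7,0,-1,0,0,0.8,0,2.5,0,-1,0,0,0.7,0,2.1,0,-1,0,0,0.5,0,1.6,0,-1,0,0,0,-0.1,1.0,0,-1,0,0,0,0,0.6,0,-1,0,0,0,0,0,0,-1]
}}

```text
time_s: 7.5
position: [0.4967, 0.16, 0.1165]
tcp_rot: [[0.956, 0.295, -0.0], [0.295, -0.956, -0.0], [-0.0, -0.0, -1.0]]
force: [0.4, -0.7, -3.8]
opening: 0.205
```

Emit:
{"method": "send_rows", "body": {
  "moves": [0,0,0,0,0,0,-1,0,0,0,0,0,0,-1,0,0,0,0,0,0,-1]
}}

```text
time_s: 7.8
position: [0.4973, 0.1586, 0.1165]
tcp_rot: [[0.956, 0.293, -0.0], [0.293, -0.956, -0.0], [-0.0, 0.0, -1.0]]
force: [0.6, -0.4, -2.9]
opening: 0.207
```

Run:
```python
from h import *
import pickle
d={n:cam(n,n+'2.png') for n in('wrist','top')}
pickle.dump(d,open('d2.pkl','wb'))
s=read_state(); print(s['time_s'],s['position'],s['force'],s['moment'],s['tcp_rot'])
```

```text
7.9 [0.49735453 0.15879466 0.11655727] [-0.64464959  0.50222305 -3.14346549] [ 0.00118139 -0.00645438 -0.00099655] [[ 9.56163568e-01  2.92833111e-01 -2.55428502e-05]
 [ 2.92833110e-01 -9.56163568e-01 -3.39900219e-05]
 [-3.43765467e-05  2.50202283e-05 -9.99999999e-01]]
```

View pics/wrist2.png

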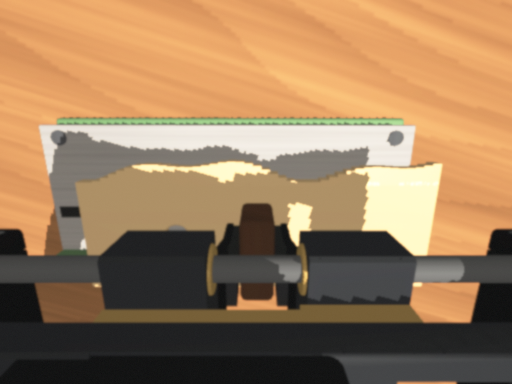

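View pics/top2.png

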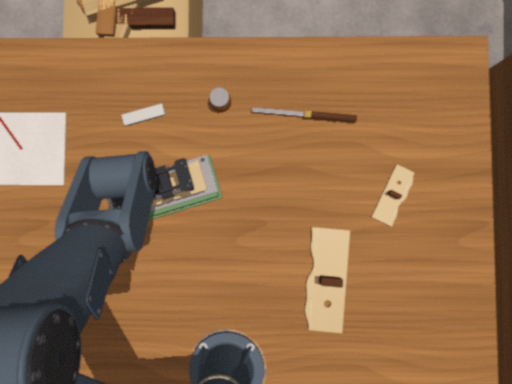

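Run:
```python
from h import *
import pickle
c=pickle.load(open('d2.pkl','rb'))['wrist']; im=c['pixels']; hsv=cv2.cvtColor(im,cv2.COLOR_RGB2HSV).astype(int)
pts=[]
for u in range(75,385):
    v=np.nonzero((hsv[118:140,u,1]<40)&(hsv[118:140,u,2]>60))[0]
    if len(v): pts.append((u,118+v.min()-.5))
P=ray(c,np.array(pts,float),.04)[:,:2]
L=cv2.fitLine(P.astype(np.float32),cv2.DIST_HUBER,0,.001,.001).ravel(); w=L[:2]*np.sign(L[1])
print('yaw',np.degrees(np.arctan2(-w[0],w[1])),L[2:])
nrm=np.array([w[1],-w[0]]);print('resid',1e3*((P-L[2:])@nrm).std())
T=np.array([.4973,.1588]); print('tcp rel fence face if edge=+60:',108+1e3*((T-L[2:])@nrm), 'home would be ~35.3')
```

```text
yaw 16.951372 [0.5443311  0.22762576]
resid 0.3143777875359801
tcp rel fence face if edge=+60: 42.94547035973352 home would be ~35.3
```

Emit:
{"method": "send_rows", "body": {
  "moves": [0,0,0,0.1,-0.4,-0.4,-1,0,0,0,0,0,-0.8,-1,0,0,0,0,0,-0.9,-1,0,0,0,0,0,-0.9,-1,0,0,0,0,0,-0.8,-1,0,0,0,0,0,-0.5,-1,0,0,0,0,0,-0.3,-1,0,0,0,0,0,0,-1,0,0,0,0,0,0,-1]
}}

```text
time_s: 8.8
position: [0.4984, 0.1554, 0.0707]
tcp_rot: [[0.956, 0.294, 0.0], [0.294, -0.956, 0.0], [0.0, 0.0, -1.0]]
force: [-0.1, 0.1, -2.8]
opening: 0.203
```

Emit:
{"method": "send_rows", "body": {
  "moves": [0,0,0,0,0,-0.2,-1,0,0,0,0,0,-0.1,-1,0,0,0,0,0,-0.1,-1,0,0,0,0,0,0,-1,0,0,0,0,0,0,-1]
}}

```text
time_s: 9.3
position: [0.4982, 0.1553, 0.0666]
tcp_rot: [[0.956, 0.294, 0.0], [0.294, -0.956, 0.0], [0.0, 0.0, -1.0]]
force: [0.8, 0.4, -2.9]
opening: 0.202
```

Emit:
{"method": "send_rows", "body": {
  "moves": [0,0,0,0,0,-0.1,-1,0,0,0,0,0,0,-1,0,0,0,0,0,0,-1]
}}

```text
time_s: 9.6
position: [0.4982, 0.1553, 0.0655]
tcp_rot: [[0.956, 0.294, -0.0], [0.294, -0.956, 0.0], [-0.0, -0.0, -1.0]]
force: [-0.2, -0.2, -3.3]
opening: 0.205
```

Emit:
{"method": "send_rows", "body": {
  "moves": [0,0,0,0,0,-0.1,-1,0,0,0,0,0,0,-1,0,0,0,0,0,0,-1]
}}

```text
time_s: 9.9
position: [0.4983, 0.1553, 0.0645]
tcp_rot: [[0.956, 0.294, -0.0], [0.294, -0.956, -0.0], [-0.0, -0.0, -1.0]]
force: [0.3, -0.6, -2.9]
opening: 0.207
```

Emit:
{"method": "send_rows", "body": {
  "moves": [0,0,0,0,0,-0.1,-1,0,0,0,0,0,0,-1,0,0,0,0,0,0,-1]
}}

```text
time_s: 10.2
position: [0.4984, 0.1553, 0.0641]
tcp_rot: [[0.956, 0.294, 0.001], [0.294, -0.956, 0.0], [0.001, 0.0, -1.0]]
force: [-0.4, -2.2, 4.3]
opening: 0.201
```

Run:
```python
from h import *
s=read_state(); print(s['time_s'],s['position'],s['force'],s['moment'])
```

```text
10.2 [0.49844518 0.15525077 0.06407442] [-0.41516356 -2.17822862  4.27361223] [0.22980396 0.28253731 0.0562494 ]
```

Emit:
{"method": "send_rows", "body": {
  "moves": [0,0,0,0,0,0.04,-1,0,0,0,-0.12,-0.04,0,-1,0,0,0,-0.12,-0.04,0,-1,0,0,0,-0.12,-0.04,0,-1,0,0,0,-0.12,-0.04,0,-1,0,0,0,0,0,0,-1,0,0,0,0,0,0,-1]
}}

```text
time_s: 10.9
position: [0.4941, 0.1538, 0.0641]
tcp_rot: [[0.956, 0.293, 0.001], [0.293, -0.956, 0.0], [0.001, 0.0, -1.0]]
force: [2.8, 0.6, 2.4]
opening: 0.207
```

Emit:
{"method": "send_rows", "body": {
  "moves": [0,0,0,-0.1,-0.03,0,-1,0,0,0,0,0,0,-1,0,0,0,0,0,0,-1]
}}

```text
time_s: 11.2
position: [0.4928, 0.1534, 0.0641]
tcp_rot: [[0.956, 0.294, 0.001], [0.294, -0.956, 0.0], [0.001, 0.0, -1.0]]
force: [3.0, 1.0, 3.5]
opening: 0.206
```

Emit:
{"method": "send_rows", "body": {
  "moves": [0,0,0,-0.05,-0.015,0,-1,0,0,0,0,0,0,-1,0,0,0,0,0,0,-1]
}}

```text
time_s: 11.5
position: [0.4922, 0.1533, 0.064]
tcp_rot: [[0.956, 0.294, 0.001], [0.294, -0.956, 0.0], [0.001, 0.0, -1.0]]
force: [3.5, 0.8, 3.1]
opening: 0.206
```

Emit:
{"method": "send_rows", "body": {
  "moves": [0,0,0,-0.05,-0.015,0.02,-1,0,0,0,0,0,0,-1,0,0,0,0,0,0,-1]
}}

```text
time_s: 11.8
position: [0.4911, 0.153, 0.0641]
tcp_rot: [[0.956, 0.294, -0.001], [0.294, -0.956, -0.0], [-0.001, -0.0, -1.0]]
force: [3.8, 0.0, 2.9]
opening: 0.202
```

Emit:
{"method": "send_rows", "body": {
  "moves": [0,0,0,-0.05,-0.015,0,-1,0,0,0,0,0,0,-1,0,0,0,0,0,0,-1]
}}

```text
time_s: 12.1
position: [0.4908, 0.153, 0.0641]
tcp_rot: [[0.956, 0.294, -0.0], [0.294, -0.956, -0.0], [-0.0, -0.0, -1.0]]
force: [2.9, 1.6, 2.9]
opening: 0.202
```

Emit:
{"method": "send_rows", "body": {
  "moves": [0,0,0,-0.05,-0.015,0,-1,0,0,0,0,0,0,-1,0,0,0,0,0,0,-1]
}}

```text
time_s: 12.4
position: [0.4906, 0.1529, 0.0641]
tcp_rot: [[0.956, 0.294, 0.0], [0.294, -0.956, 0.0], [0.0, -0.0, -1.0]]
force: [3.7, 1.2, 1.7]
opening: 0.199
```

Emit:
{"method": "send_rows", "body": {
  "moves": [0,0,0,-0.05,-0.015,0,-1,0,0,0,0,0,0,-1,0,0,0,0,0,0,-1]
}}

```text
time_s: 12.7
position: [0.4906, 0.1529, 0.0642]
tcp_rot: [[0.956, 0.294, 0.001], [0.294, -0.956, 0.0], [0.001, 0.0, -1.0]]
force: [5.0, 2.2, 1.2]
opening: 0.204
```

Run:
```python
from h import *
s=read_state(); print(s['time_s'],s['position'],s['force'],s['moment'])
n=np.array([.9563,.2924]); print(42.95+1e3*((s['position'][:2]-[.4973,.1588])@n), s['force'][:2]@n)
c=cam('scene','s3.png'); cv2.imwrite('pics/s3c.png',cv2.resize(c['pixels'][200:335,235:385,::-1],None,fx=4,fy=4))
```

```text
12.7 [0.49058559 0.15287641 0.06417237] [5.0355344  2.20648881 1.24310397] [ 0.77446681 -0.71820666 -0.15780288]
34.79694824014227 5.460658872511508
```

View pics/s3c.png

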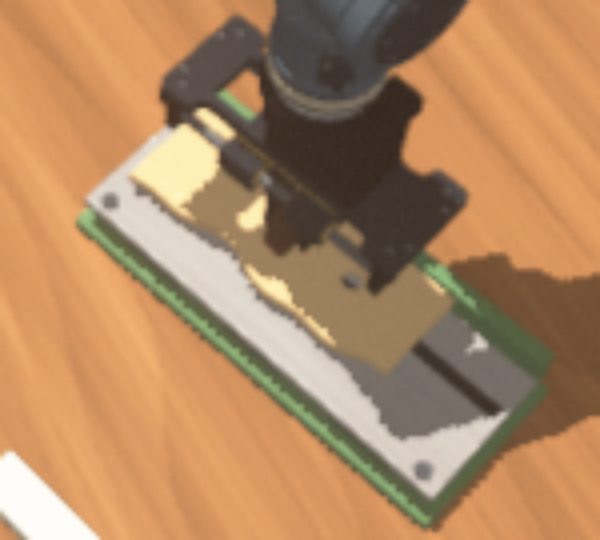

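Emit:
{"method": "send_rows", "body": {
  "moves": [0,0,0,0.03,0.01,0,-1,0,0,0,-0.03,0.1,0,-1,0,0,0,-0.03,0.1,0,-1,0,0,0,-0.03,0.1,0,-1,0,0,0,-0.03,0.1,0,-1,0,0,0,-0.03,0.1,0,-1,0,0,0,-0.03,0.1,0,-1,0,0,0,-0.03,0.1,0,-1,0,0,0,-0.03,0.1,0,-1,0,0,0,0,0,0,-1]
}}

```text
time_s: 13.75
position: [0.4885, 0.1598, 0.0644]
tcp_rot: [[0.956, 0.295, 0.001], [0.295, -0.956, -0.002], [0.001, 0.002, -1.0]]
force: [4.4, -3.0, 3.2]
opening: 0.201
```

Emit:
{"method": "send_rows", "body": {
  "moves": [0,0,0,-0.03,0.1,0,-1,0,0,0,-0.03,0.1,0,-1,0,0,0,0,0,0,-1]
}}

```text
time_s: 14.05
position: [0.4879, 0.1618, 0.0644]
tcp_rot: [[0.956, 0.295, 0.001], [0.295, -0.956, -0.002], [0.001, 0.002, -1.0]]
force: [4.2, -3.6, 2.6]
opening: 0.206
```

Emit:
{"method": "send_rows", "body": {
  "moves": [0,0,0,-0.03,0.1,0,-1,0,0,0,-0.03,0.1,0,-1,0,0,0,0,0,0,-1]
}}

```text
time_s: 14.35
position: [0.4873, 0.1638, 0.0643]
tcp_rot: [[0.956, 0.295, 0.001], [0.295, -0.956, -0.002], [0.001, 0.002, -1.0]]
force: [5.0, -2.7, 2.1]
opening: 0.205
```

Emit:
{"method": "send_rows", "body": {
  "moves": [0,0,0,-0.03,0.1,0,-1,0,0,0,0,0,0,-1,0,0,0,0,0,0,-1]
}}

```text
time_s: 14.65
position: [0.487, 0.1648, 0.0643]
tcp_rot: [[0.956, 0.295, 0.001], [0.295, -0.956, -0.002], [0.001, 0.002, -1.0]]
force: [4.5, -1.6, 0.9]
opening: 0.206
```

Emit:
{"method": "send_rows", "body": {
  "moves": [0,0,0,-0.03,0.1,0,-1,0,0,0,0,0,0,-1,0,0,0,0,0,0,-1]
}}

```text
time_s: 14.95
position: [0.4866, 0.1659, 0.0642]
tcp_rot: [[0.956, 0.295, 0.001], [0.295, -0.956, -0.001], [0.001, 0.002, -1.0]]
force: [5.4, -2.8, 1.8]
opening: 0.201
```

Emit:
{"method": "send_rows", "body": {
  "moves": [0,0,0,-0.03,0.1,0,-1,0,0,0,0,0,0,-1,0,0,0,0,0,0,-1]
}}

```text
time_s: 15.25
position: [0.4862, 0.1672, 0.0639]
tcp_rot: [[0.956, 0.294, 0.001], [0.294, -0.956, -0.001], [0.001, 0.001, -1.0]]
force: [4.5, -1.3, -0.9]
opening: 0.204
```

Emit:
{"method": "send_rows", "body": {
  "moves": [0,0,0,-0.03,0.1,0,-1,0,0,0,0,0,0,-1,0,0,0,0,0,0,-1]
}}

```text
time_s: 15.55
position: [0.486, 0.1682, 0.0638]
tcp_rot: [[0.956, 0.294, 0.001], [0.294, -0.956, -0.001], [0.001, 0.001, -1.0]]
force: [4.9, -0.4, -1.8]
opening: 0.204
```

Emit:
{"method": "send_rows", "body": {
  "moves": [0,0,0,-0.03,0.1,0,-1,0,0,0,0,0,0,-1,0,0,0,0,0,0,-1]
}}

```text
time_s: 15.85
position: [0.4856, 0.1692, 0.0637]
tcp_rot: [[0.956, 0.294, 0.001], [0.294, -0.956, -0.001], [0.0, 0.001, -1.0]]
force: [4.9, 0.4, -2.3]
opening: 0.207
```

The upward pin load has gone and z is falling, so the hole is over the pin, which agrees with the visual estimate. I'll lower in small steps.

Emit:
{"method": "send_rows", "body": {
  "moves": [0,0,0,0.02,0.03,-0.05,-1,0,0,0,0,0,0,-1,0,0,0,0,0,0,-1]
}}

```text
time_s: 16.15
position: [0.4855, 0.1696, 0.0632]
tcp_rot: [[0.956, 0.294, 0.0], [0.294, -0.956, -0.001], [-0.0, 0.001, -1.0]]
force: [4.7, -0.9, -3.6]
opening: 0.207
```

Emit:
{"method": "send_rows", "body": {
  "moves": [0,0,0,0,0,-0.05,-1,0,0,0,0,0,0,-1,0,0,0,0,0,0,-1]
}}

```text
time_s: 16.45
position: [0.4855, 0.1698, 0.0629]
tcp_rot: [[0.956, 0.294, 0.0], [0.294, -0.956, -0.001], [-0.0, 0.001, -1.0]]
force: [4.3, -0.1, -3.3]
opening: 0.203
```

Emit:
{"method": "send_rows", "body": {
  "moves": [0,0,0,0.02,0.01,-0.05,-1,0,0,0,0,0,-0.05,-1,0,0,0,0,0,0,-1,0,0,0,0,0,0,-1]
}}

```text
time_s: 16.85
position: [0.4854, 0.1702, 0.062]
tcp_rot: [[0.956, 0.294, -0.0], [0.294, -0.956, -0.0], [-0.0, -0.0, -1.0]]
force: [3.8, -0.5, -1.6]
opening: 0.205
```

Emit:
{"method": "send_rows", "body": {
  "moves": [0,0,0,0,0,-0.1,-1,0,0,0,0,0,0,-1,0,0,0,0,0,0,-1]
}}

```text
time_s: 17.15
position: [0.4854, 0.1703, 0.0611]
tcp_rot: [[0.956, 0.294, -0.0], [0.294, -0.956, 0.0], [-0.0, -0.0, -1.0]]
force: [4.4, 1.6, -1.9]
opening: 0.202
```

Emit:
{"method": "send_rows", "body": {
  "moves": [0,0,0,0,0,-0.1,-1,0,0,0,0,0,0,-1,0,0,0,0,0,0,-1]
}}

```text
time_s: 17.45
position: [0.4854, 0.1702, 0.0601]
tcp_rot: [[0.956, 0.294, -0.0], [0.294, -0.956, 0.0], [-0.0, -0.0, -1.0]]
force: [4.1, 1.1, -1.3]
opening: 0.202
```

Emit:
{"method": "send_rows", "body": {
  "moves": [0,0,0,0.02,0,-0.1,-1,0,0,0,0,0,-0.1,-1,0,0,0,0,0,0,-1,0,0,0,0,0,0,-1]
}}

```text
time_s: 17.85
position: [0.4854, 0.1701, 0.0579]
tcp_rot: [[0.956, 0.294, -0.001], [0.294, -0.956, -0.0], [-0.001, -0.0, -1.0]]
force: [3.2, 1.3, -2.5]
opening: 0.198
```

Emit:
{"method": "send_rows", "body": {
  "moves": [0,0,0,0.01,0,-0.1,-1,0,0,0,0,0,-0.05,-1,0,0,0,0,0,0,-1,0,0,0,0,0,0,-1]
}}

```text
time_s: 18.25
position: [0.4854, 0.1701, 0.0565]
tcp_rot: [[0.956, 0.294, -0.001], [0.294, -0.956, -0.0], [-0.001, -0.0, -1.0]]
force: [2.3, 0.5, -3.9]
opening: 0.205
```

Emit:
{"method": "send_rows", "body": {
  "moves": [0,0,0,0,0,-0.05,-1,0,0,0,0,0,0,-1,0,0,0,0,0,0,-1]
}}

```text
time_s: 18.55
position: [0.4854, 0.1701, 0.056]
tcp_rot: [[0.956, 0.294, -0.001], [0.294, -0.956, -0.0], [-0.001, -0.0, -1.0]]
force: [2.5, 1.2, -2.2]
opening: 0.203
```

Bed contact is expected near z = 0.054 to 0.0545.

Emit:
{"method": "send_rows", "body": {
  "moves": [0,0,0,0,0,-0.05,-1,0,0,0,0,0,0,-1,0,0,0,0,0,-0.05,-1,0,0,0,0,0,0,-1,0,0,0,0,0,0,-1]
}}

```text
time_s: 19.05
position: [0.4855, 0.1701, 0.055]
tcp_rot: [[0.956, 0.294, -0.001], [0.294, -0.956, -0.0], [-0.001, -0.0, -1.0]]
force: [0.7, 0.5, -2.8]
opening: 0.206
```

Emit:
{"method": "send_rows", "body": {
  "moves": [0,0,0,0,0,-0.04,-1,0,0,0,0,0,0,-1,0,0,0,0,0,0,-1]
}}

```text
time_s: 19.35
position: [0.4856, 0.1701, 0.0547]
tcp_rot: [[0.956, 0.294, -0.001], [0.294, -0.956, -0.0], [-0.001, -0.0, -1.0]]
force: [0.6, 0.5, -2.3]
opening: 0.204
```

Emit:
{"method": "send_rows", "body": {
  "moves": [0,0,0,0,0,-0.04,-1,0,0,0,0,0,0,-1,0,0,0,0,0,0,-1]
}}

```text
time_s: 19.65
position: [0.4856, 0.1701, 0.0545]
tcp_rot: [[0.956, 0.294, -0.0], [0.294, -0.956, -0.0], [-0.0, -0.0, -1.0]]
force: [-0.3, 0.0, 0.4]
opening: 0.209
```

Emit:
{"method": "send_rows", "body": {
  "moves": [0,0,0,-0.02,0,-0.03,-1,0,0,0,0,0,0,-1,0,0,0,0,0,0,-1]
}}

```text
time_s: 19.95
position: [0.4856, 0.1702, 0.0545]
tcp_rot: [[0.956, 0.294, 0.0], [0.294, -0.956, -0.0], [0.0, 0.0, -1.0]]
force: [-1.0, 0.1, 5.0]
opening: 0.205
```

Run:
```python
from h import *
s=read_state(); print(s['time_s'],s['position'],s['force'],s['moment'])
```

```text
19.95 [0.48558467 0.17015189 0.05447253] [-1.00341852  0.08015415  5.04754561] [ 0.01893307  0.23181123 -0.05231876]
```

The board is seated: z has stopped at 0.0545, the grip height plus 40 mm. I'll relax the push, then release slowly.

Emit:
{"method": "send_rows", "body": {
  "moves": [0,0,0,0,0,0.04,-1,0,0,0,0,0,0,-0.6,0,0,0,0,0,0,-0.4,0,0,0,0,0,0,-0.1,0,0,0,0,0,0,0.2,0,0,0,0,0,0,0.3,0,0,0,0,0,0,0.3,0,0,0,0,0,0,0.3]
}}

```text
time_s: 20.75
position: [0.4856, 0.1702, 0.0544]
tcp_rot: [[0.956, 0.294, -0.0], [0.294, -0.956, -0.0], [-0.0, 0.0, -1.0]]
force: [0.3, -0.3, 0.4]
opening: 0.617
```

Emit:
{"method": "send_rows", "body": {
  "moves": [0,0,0,0,0,0.3,0.3,0,0,0,0,0,0.6,0.3,0,0,0,0,0,1.0,0.3,0,0,0,0,0,1.5,0.3,0,0,0,0,0,2,0.3,0,0,0,0,0,2,0.3,0,0,0,0,0,2,0.3,0,0,0,0,0,2,0.3,0,0,0,0,0,1.5,0.3,0,0,0,0,0,0.8,0.3,0,0,0,0,0,0.3,0.3]
}}

```text
time_s: 21.85
position: [0.486, 0.1702, 0.1958]
tcp_rot: [[0.956, 0.294, 0.002], [0.294, -0.956, 0.0], [0.002, 0.0, -1.0]]
force: [0.6, -0.5, 0.2]
opening: 0.651
```

Emit:
{"method": "send_rows", "body": {
  "moves": [0,0,0,-0.4,-0.8,0.3,0.3,0,0,0,-0.8,-1.6,0.6,0.3,0,0,0,-1,-2.2,0.6,0.3,0,0,0,-1,-2.5,0.6,0.3,0,0,0,-1,-2.5,0.6,0.3,0,0,0,-0.5,-2.5,0.6,0.3,0,0,0,0,-2.5,0.6,0.3,0,0,0,0,-2.5,0.6,0.3,0,0,0,0,-2.5,0.6,0.3,0,0,0,0,-2.5,0.6,0.3,0,0,0,0,-2.5,0,0.3,0,0,0,0,-2,0,0.3,0,0,0,0,-1.2,0,0.3,0,0,0,0,-0.6,0,0.3,0,0,0,0,0,0,0.3,0,0,0,0,0,0,0.3]
}}

```text
time_s: 23.45
position: [0.4382, -0.1131, 0.2511]
tcp_rot: [[0.956, 0.294, -0.001], [0.294, -0.956, 0.001], [-0.001, -0.001, -1.0]]
force: [-0.8, 0.7, 0.0]
opening: 0.652
```

Run:
```python
from h import *
import pickle
d={n:cam(n,n+'4.png') for n in('scene','top')}
pickle.dump(d,open('d4.pkl','wb'))
s=read_state(); print(s['time_s'],s['position'],s['force'])
a=cv2.resize(d['top']['pixels'][150:232,95:225,::-1],(650,410),interpolation=cv2.INTER_CUBIC);cv2.imwrite('pics/t4c.png',a)
a=cv2.resize(d['scene']['pixels'][218:330,250:375,::-1],(625,560),interpolation=cv2.INTER_CUBIC);cv2.imwrite('pics/s4c.png',a)
```

```text
23.55 [ 0.4383955  -0.11296797  0.25132598] [ 0.10385565  0.56069401 -0.55712871]
```

View pics/t4c.png

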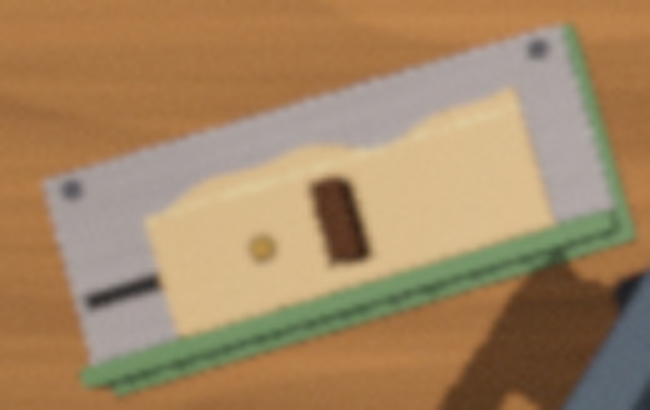

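View pics/s4c.png

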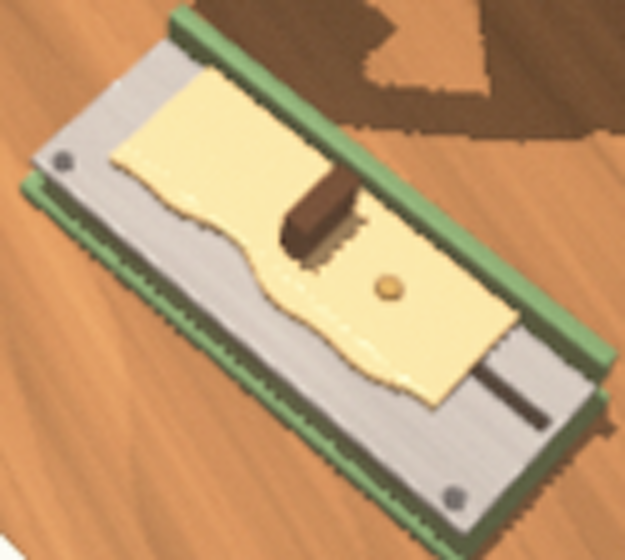

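View pics/top4.png

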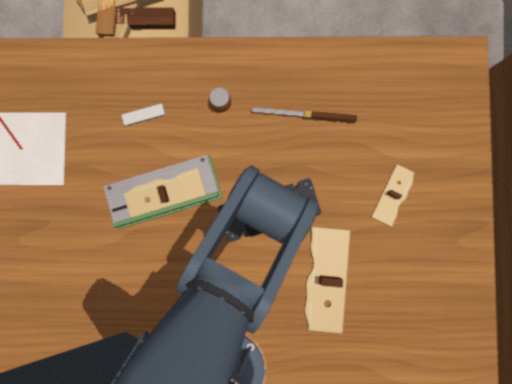

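The brass pin shows through the hole at crop (262,248) in the top view and (389,288) in the scene view. The board lies flat with its straight edge along the fence, and the jar, rule and gouge haven't moved.

```bash
python3 -c "
from rig import hand_in; print(hand_in())"
```

```text
the job is handed in; nothing more can be done
None
```

The middle-sized template is home on the carrier: flat on the steel bed, hole over the pin, straight edge along the fence. I let go of it and handed the job in at about 23.6 s.

- **Placing and sliding:** I picked the template up by its bar handle and set it down lightly against the pin top, about 17 mm short of the pin. I eased it against the fence with about 5 N, then slid it about 17 mm along the fence. The pin load fell away and the board began to drop, at the place the pictures had given for the pin.
- **Lowering and release:** I lowered it until the bed stopped it 40 mm above the height at which I gripped it on the bench. I then eased off the push and opened the gripper. The measured contact forces I saw stayed under about 10 N.
- **Last checks:** The top and scene pictures show the brass pin in the hole and the board flat and parallel to the fence. The top picture shows the jar, rule, gouge and the other two templates where they started. The arm is clear of everything.
- **Not checked:** I did not measure the last fraction of a millimetre between the straight edge and the fence. The fence push had dropped to about zero just before the board seated. No check failed or disagreed.

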